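Dress the edge of a steel plate with a file

TASK

Take the blue-handled file from the rack and dress the top edge of the plate in the vice with three gentle strokes side by side, one on each third of the edge: first the third next to the red tag, then the middle, then the one next to the grey tag. Hold the file level and square across the edge, press lightly and push it away from you, point first, from near the blade's point to near its heel, and lift it clear before each return: never drag it backwards on the edge. Then lay the file back in the slot it came from, the same way round, let go, and leave the vase, jar and paddle undisturbed.

Things in the scene. Friction and masses are not known exactly. Their poses are not given: they have to be found in the camera images.
- file: flat file, 240 g. Origin: underside of the blade at its heel, on the centre line; x to the blade's point, z up. Steel blade x 0 to 150, y -14 to 14, z 0 to 6 mm; blue flat-sided handle x -117 to -12, 22 mm wide, z -8 to 14 mm, best grasped from above near x = -40. Centre of mass near x = 45. Starts level in one of the rack's two slots, handle overhanging on the robot's side.
- rack: fixed wooden rack, board 130 x 180 x 8 mm, two cross bars at x = -45 and 45 (18 mm wide, tops at z = 36 mm). Origin: centre of its underside; x along the slots, away from the robot. Slot centres at y = 45 and -45; brass pins 8 mm thick, 14 mm tall stand on the bars at y = 21, 69, -21, -69. A tool in a slot has its origin near x = -65, z = 36.
- paddle: bystander: wooden paddle, dark blade 150 x 36 x 10 mm, pale handle 110 mm long 20 mm wide 18 mm tall, lying in the other slot of the rack with its handle to the robot's side. Origin: underside of the blade at the heel, x along the blade.
- vice: fixed green filing vice with a 150 x 120 x 20 mm base. Origin: centre of its underside; x points across the plate, away from the robot: the forward stroke direction; y runs along the plate's edge. The jaws (70 mm deep over the outside in x, 90 to 100 mm in y) reach to z = 84 mm.
- plate: grey steel plate 8 mm thick (x), 90 mm long (y), upright in the vice; its level top edge is 125 mm above the table, 41 mm above the jaws. Origin: 70 mm below the middle of the top edge. Sprung: gives downwards about 1 mm per newton after the first 0.6 N, at most 12 mm, and comes back (3 to 6 mm down is a right filing pressure).
- carriage (a joint): sprung carriage under the vice's jaws, in m: 0 at rest, positive when the plate is pushed to the vice's +x (forward stroke), negative when dragged back; about 0.9 N per mm, stops at 12 mm, well damped, returns by itself. A forward stroke carries it some mm forward.
- edge_left (a point): centre of the third of the plate's top edge on the vice's +y side, 30 mm from the middle, on the top face.
- edge_mid (a point): middle of the plate's top edge, on the top face.
- edge_right (a point): centre of the third of the plate's top edge on the vice's -y side, 30 mm from the middle, on the top face.
- red_tag: fixed red block 40 x 20 x 30 mm beside one end of the vice's base (75 mm from its centre along y, on either side): marks the third of the edge to file first. Origin: centre of its underside.
- grey_tag: the same block in grey at the other end: marks the third to file last.
- vase: bystander: amber glass vase, 155 mm tall, up to 72 mm wide, standing loose close beside the vice on one side. Origin: centre of its foot, z up.
- jar: bystander: green glass jar with steel cap, 90 mm tall, 66 mm wide, standing loose close beside the vice on the other side. Origin: centre of its foot, z up.
- bowl: fixed red bowl, 200 mm across, 85 mm tall, on the other side of the bench from the rack. Origin: centre of its foot.

How it is judged:
On the way, in this order (a step that is already met when the one before it is completed fails the run):
1. stroke 1: the file bears on the third next to the red tag of the edge near the blade's point (edge more than 95 mm from the heel), level and square across (((y of red_tag in the frame of vice above 0 m and (y of edge_left in the frame of file between -0.012 and 0.012 m and x of edge_mid in the frame of file above 0.095 m and contact force between file and plate above 1 N and angle between file's own z axis and vertical below 0.2 rad and angle between the x axis of file and the x axis of vice, either way round below 0.25 rad)) or (y of red_tag in the frame of vice below 0 m and (y of edge_right in the frame of file between -0.012 and 0.012 m and x of edge_mid in the frame of file above 0.095 m and contact force between file and plate above 1 N and angle between file's own z axis and vertical below 0.2 rad and angle between the x axis of file and the x axis of vice, either way round below 0.25 rad)))), for 0.02 s.
2. stroke 1: still bearing there near the heel (edge less than 55 mm from it) and pushing the carriage forward by over 1 mm (((y of red_tag in the frame of vice above 0 m and (y of edge_left in the frame of file between -0.012 and 0.012 m and x of edge_mid in the frame of file below 0.055 m and value of joint carriage above 0.001 m and contact force between file and plate above 1 N and angle between file's own z axis and vertical below 0.2 rad and angle between the x axis of file and the x axis of vice, either way round below 0.25 rad)) or (y of red_tag in the frame of vice below 0 m and (y of edge_right in the frame of file between -0.012 and 0.012 m and x of edge_mid in the frame of file below 0.055 m and value of joint carriage above 0.001 m and contact force between file and plate above 1 N and angle between file's own z axis and vertical below 0.2 rad and angle between the x axis of file and the x axis of vice, either way round below 0.25 rad)))), for 0.02 s.
3. file lifted at least 5 mm clear of the edge at the end of stroke 1, before it goes back (contact force between file and plate below 0.1 N and z of edge_mid in the frame of file below -0.005 m and x of edge_mid in the frame of file below 0.08 m), for 0.04 s.
4. stroke 2: the file bears on the middle third of the edge near the blade's point (edge more than 95 mm from the heel), level and square across (y of edge_mid in the frame of file between -0.012 and 0.012 m and x of edge_mid in the frame of file above 0.095 m and contact force between file and plate above 1 N and angle between file's own z axis and vertical below 0.2 rad and angle between the x axis of file and the x axis of vice, either way round below 0.25 rad), for 0.02 s.
5. stroke 2: still bearing there near the heel (edge less than 55 mm from it) and pushing the carriage forward by over 1 mm (y of edge_mid in the frame of file between -0.012 and 0.012 m and x of edge_mid in the frame of file below 0.055 m and value of joint carriage above 0.001 m and contact force between file and plate above 1 N and angle between file's own z axis and vertical below 0.2 rad and angle between the x axis of file and the x axis of vice, either way round below 0.25 rad), for 0.02 s.
6. file lifted at least 5 mm clear of the edge at the end of stroke 2, before it goes back (all of step 3), for 0.04 s.
7. stroke 3: the file bears on the third next to the grey tag of the edge near the blade's point (edge more than 95 mm from the heel), level and square across (((y of red_tag in the frame of vice above 0 m and (y of edge_right in the frame of file between -0.012 and 0.012 m and x of edge_mid in the frame of file above 0.095 m and contact force between file and plate above 1 N and angle between file's own z axis and vertical below 0.2 rad and angle between the x axis of file and the x axis of vice, either way round below 0.25 rad)) or (y of red_tag in the frame of vice below 0 m and (y of edge_left in the frame of file between -0.012 and 0.012 m and x of edge_mid in the frame of file above 0.095 m and contact force between file and plate above 1 N and angle between file's own z axis and vertical below 0.2 rad and angle between the x axis of file and the x axis of vice, either way round below 0.25 rad)))), for 0.02 s.
8. stroke 3: still bearing there near the heel (edge less than 55 mm from it) and pushing the carriage forward by over 1 mm (((y of red_tag in the frame of vice above 0 m and (y of edge_right in the frame of file between -0.012 and 0.012 m and x of edge_mid in the frame of file below 0.055 m and value of joint carriage above 0.001 m and contact force between file and plate above 1 N and angle between file's own z axis and vertical below 0.2 rad and angle between the x axis of file and the x axis of vice, either way round below 0.25 rad)) or (y of red_tag in the frame of vice below 0 m and (y of edge_left in the frame of file between -0.012 and 0.012 m and x of edge_mid in the frame of file below 0.055 m and value of joint carriage above 0.001 m and contact force between file and plate above 1 N and angle between file's own z axis and vertical below 0.2 rad and angle between the x axis of file and the x axis of vice, either way round below 0.25 rad)))), for 0.02 s.
9. file lifted at least 5 mm clear of the edge at the end of stroke 3, before it goes back (all of step 6), for 0.04 s.
At the end, for the whole second after the job is handed in: The file lies at rest in the slot it came from, level, within 18 mm of where it started and along the slot within 0.2 rad, off the plate; vase, jar and paddle are within 25 mm of where they started (distance of file from where it was at the start of the episode below 0.018 m and angle between file's own z axis and vertical below 0.08 rad and angle between the x axis of file and the x axis of rack, either way round below 0.2 rad and linear speed of file below 0.01 m/s and contact force between file and plate below 0.1 N and distance of each of vase, jar, paddle from where it was at the start of the episode below 0.025 m); the robot touches nothing.
It fails at once if the file is dragged backwards on the edge (it bears on the plate while the carriage is pulled back more than 2 mm) (contact force between file and plate above 0.5 N and value of joint carriage below -0.002 m).
It fails at once if the file is forced: more than 30 N on the plate (contact force between file and plate above 30 N).
It fails at once if the vase is moved more than 25 mm or tipped over 0.3 rad (distance of vase from where it was at the start of the episode above 0.025 m or angle between vase's own z axis and vertical above 0.3 rad).
It fails at once if the jar is moved more than 25 mm or tipped over 0.3 rad (distance of jar from where it was at the start of the episode above 0.025 m or angle between jar's own z axis and vertical above 0.3 rad).
It fails at once if the paddle is moved more than 25 mm or tipped over 0.3 rad (distance of paddle from where it was at the start of the episode above 0.025 m or angle between paddle's own z axis and vertical above 0.3 rad).
It also fails if it takes over 58 s, if anything falls off the work surface, if the arm or the gripper's body presses on something with over 40 N, if the wrist force passes 120 N, or if a joint passes its speed limit or range.

ROBOT

A 7-joint arm with a two-finger parallel gripper is mounted at the origin on the work surface. World frame = base frame: x ahead of the robot, y to its left, z up, the work surface at z = 0. Lengths are in m, angles in rad, forces in N, time in s.
With the tool pointing down it reaches from about 0.425 to 0.925 m from the base axis. Payload 6.8 kg.
Tool frame: the origin (TCP) lies on the centre line of the jaws, within the pads' length; the fingertips stand 22 mm ahead of it and the grasp point (between the pads) lies 3 mm ahead of it (manip.tip_extent is the distance from the TCP to the fingertips, in m); z points along the fingers, y is the direction in which the jaws open and shut (so a half turn about z gives the same grasp; the last joint's range is limited). The gripper opens to 85 mm and grips with 20 to 120 N. Pads are 22 mm wide; open, the fingers measure 114 mm over their backs; the gripper's body (76 mm by 85 mm) begins 54 mm behind the grasp point. The pads swing forward as they close: fully open they stand 13 mm farther back than shut.
Start: joints at [1.189, 0.477, 0.022, 1.555, -0.011, 1.109, -0.083], TCP at [0.183, -0.65, 0.253] pointing down, gripper open.
Joint ranges: [-2.96, 2.96], [-0.34, 2.1], [-1.41, 1.46], [0.24, 2.44], [-1.37, 4.51], [0.17, 1.92], [-2.96, 2.96]. Speed limits (rad/s): [2.39, 2.39, 3.14, 3.14, 3.14, 3.14, 3.14].

INTERFACE

Orientations are given as [roll, pitch, yaw] about the fixed x, y, z axes, in that order (R = Rz(yaw) Ry(pitch) Rx(roll)).
In Python, from workcell import manip gives the robot as it stands.
- The arm moves only by the tool carry_out, never from a script. Its argument "motion" is a list that holds one entry, the list of rows, each a list of 7 numbers: the turn, a rotation vector about the tool's x, y, z in degrees, then the shift along the tool's x, y, z in m, then the gripper's target within -1 to 1 (shut at 1, half-way at 0, fully open at -1). A call has 1 to 20 rows; each row shifts and turns the commanded pose from where the row before left it, along the tool's axes as they then stand; what a row does not reach is not made up. A row lasts 1/8 s, in which the tool goes at most 62.5 mm and 10.7 degrees, less where a joint would pass 70% of its speed; a pose out of reach is approached as far as the arm can. A call with a gripper value outside its range is refused whole. The fingers move at their own pace and stop on an object; "newtons" is the grip in N (left out, the last holds). Time passes only in rows, so rows that do not move let the fingers close. It gives the time, the measured TCP pose, the force and the opening at its end, in the units of the state.
- manip.get_obs(): the state, without advancing time (a new reading comes with each control period).
- manip.camera(name): name is "scene" or "top" or "wrist"; returns a dict with "frame" (420x560x3 uint8, blue, green, red), "camera_matrix" (3x3 intrinsics, pixels), "dist_coeffs" ([k1, k2, p1, p2, k3] as OpenCV has them; the pictures are not rectified), "camera_from_world" (4x4, takes a point from world to camera coordinates). Camera axes: x right, y down, z forward; pixel columns grow to the right and rows downward; lengths in m; the calibration is good to about 2 mm. A picture is of the moment at which its call begins. There is no depth.
- manip.hand_in(): hands the job in, once; it reports no verdict.
Trained networks look in the newest picture that a camera, given by its name, has taken for a name from the list of things; names that differ only in an ending like _2 or _b are one class to them, and where a whole thing is asked for, a point or a joint stands for the part that bears it (a point fixed in the world has none). Each returns a list of dicts, best first, with "conf" (0 to 1); they miss things now and then, are a little off and sometimes report something else, mostly with a low value. They report only what shows in the picture. A call takes as long as a camera call.
- manip.masks_of(camera, target): "mask" (420x560 bool, what is visible of it) and "rect" ([left, top, right, bottom] in pixels, round what is visible of it).
The state is a dict: "t": time; "joints": joint angles; "qd": joint speeds; "joint_torque": joint torques, N m; "ee_pos": TCP position; "ee_rot": TCP orientation; "wrist_force": force on the tool from outside, world axes, zero at the start; "torque": the same for the moment, N m; "gripper_width": finger opening in m.
Only numpy, scipy, OpenCV 4.12 (cv2) and the standard library are available. Lean on these libraries where they do the work, as an engineer would, in place of code of your own. Each camera call takes 0.05 s, during which the arm holds its last target.

## Working session

There is one attempt and no reset: what is moved stays moved. The work goes in short steps, Python scripts to look and compute and a tool call to move; the robot and the scene stay as the last step left them, time stands still between calls to the robot, and variables do not carry over. Pictures are saved under pics/ and viewed, and the job is handed in when it is done.

Besides the shell and the picture viewer there is one more tool, called as name([rows], argument=value, ...), one row to a line, values as JSON. carry_out: Moves the arm, as the interface text tells. Its arguments: {"type":"object","properties":{"motion":{"type":"array"},"newtons":{"type":"number"}},"required":["motion"]}

```bash
mkdir -p pics; ls; python3 - <<'E'
from workcell import manip
import cv2,numpy as np
o=manip.get_obs();print({k:np.round(v,3).tolist() for k,v in o.items()}, manip.tip_extent)
for n in("scene","top","wrist"):
    c=manip.camera(n);cv2.imwrite(f"pics/{n}0.png",c["frame"]);print(n,np.round(c["camera_matrix"],1).tolist(),np.round(c["dist_coeffs"],3),np.round(c["camera_from_world"],3).tolist())
E
```

```text
pics
{'t': 0.0, 'joints': [1.189, 0.478, 0.022, 1.556, -0.012, 1.109, -0.083], 'qd': [-0.0, 0.0, -0.0, -0.0, -0.001, 0.0, -0.0], 'joint_torque': [0.0, -59.645, 1.608, -28.12, 0.012, 0.009, -0.0], 'ee_pos': [0.182, -0.649, 0.252], 'ee_rot': [-3.14, 0.0, 0.274], 'wrist_force': [-0.462, -0.242, 0.008], 'torque': [-0.033, -0.056, 0.011], 'gripper_width': 0.085} 0.022
scene [[482.9, 0.0, 278.6], [0.0, 482.9, 205.4], [0.0, 0.0, 1.0]] [0.001 0.    0.    0.    0.   ] [[-0.349, 0.937, 0.012, 0.225], [0.797, 0.303, -0.523, -0.417], [-0.494, -0.172, -0.852, 1.424], [0.0, 0.0, 0.0, 1.0]]
top [[420.5, 0.0, 287.1], [0.0, 420.5, 208.3], [0.0, 0.0, 1.0]] [0.013 0.    0.    0.    0.   ] [[-0.009, -0.999, 0.033, -0.024], [-0.981, 0.003, -0.194, 0.619], [0.194, -0.034, -0.98, 1.097], [0.0, 0.0, 0.0, 1.0]]
wrist [[342.5, 0.0, 280.1], [0.0, 342.5, 209.0], [0.0, 0.0, 1.0]] [0.03 0.   0.   0.   0.  ] [[0.269, -0.963, -0.002, -0.674], [-0.927, -0.26, 0.271, -0.035], [-0.262, -0.071, -0.963, 0.378], [0.0, 0.0, 0.0, 1.0]]
```

View pics/scene0.png

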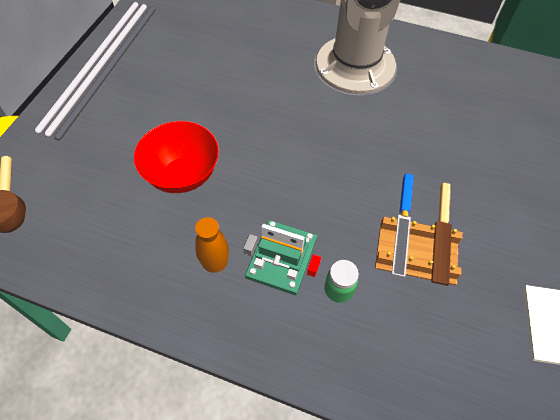

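View pics/top0.png

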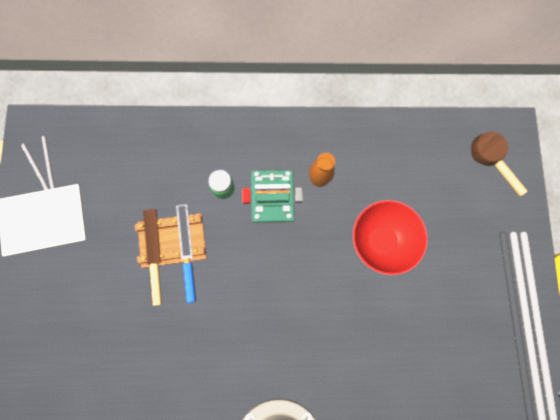

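View pics/wrist0.png

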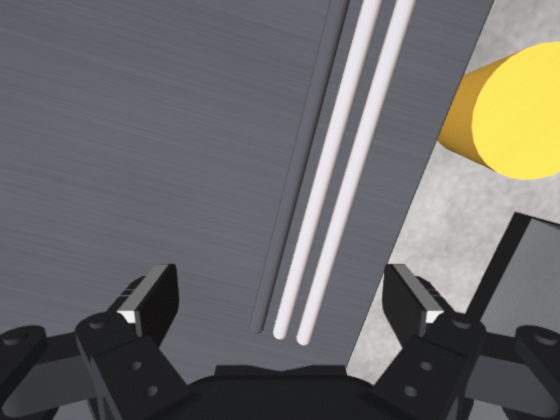

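```bash
cat > h.py <<'E'
from workcell import manip
import cv2,numpy as np,pickle
def ray(c,uv,z):
    K=np.array(c["camera_matrix"]);d=np.array(c["dist_coeffs"]);T=np.array(c["camera_from_world"])
    p=cv2.undistortPoints(np.array(uv,float).reshape(-1,1,2),K,d).reshape(-1,2)
    r=np.c_[p,np.ones(len(p))]@T[:3,:3]; o=-T[:3,:3].T@T[:3,3]
    s=(z-o[2])/r[:,2]; return o+r*s[:,None]
def proj(c,P):
    T=np.array(c["camera_from_world"]);P=np.array(P,float).reshape(-1,3)
    return cv2.projectPoints(P,cv2.Rodrigues(T[:3,:3])[0],T[:3,3],np.array(c["camera_matrix"]),np.array(c["dist_coeffs"]))[0].reshape(-1,2)
E
python3 - <<'E'
from h import *
S={}
for n in("top","scene"):
    c=manip.camera(n);S[n]=c
    im=c["frame"].copy()
    for t in("file","rack","vice","plate","red_tag","grey_tag","vase","jar","paddle"):
        r=manip.masks_of(n,t)
        for q in r[:2]:
            m=q["mask"];ys,xs=np.nonzero(m)
            print(n,t,round(q["conf"],2),np.round(q["rect"],1),m.sum(),xs.mean().round(1),ys.mean().round(1))
        if r: S[n,t]=r[0]["mask"]
pickle.dump(S,open("s.pkl","wb"))
c=S["top"]["frame"]
cv2.imwrite("pics/topc.png",cv2.resize(c[140:320,120:350],None,fx=3.4,fy=3.3,interpolation=cv2.INTER_CUBIC))
c=S["scene"]["frame"]
cv2.imwrite("pics/scenec.png",cv2.resize(c[160:310,180:480],None,fx=2.6,fy=2.6,interpolation=cv2.INTER_CUBIC))
E
```

```text
top file 0.84 [176.7 205.2 196.9 302.2] 1057 185.8 251.4
top rack 0.67 [138.4 215.5 207.4 266.9] 1907 173.6 240.3
top rack 0.17 [257.6 184.4 291.2 195.5] 225 271.4 187.8
top vice 0.65 [252.8 167.4 291.3 223.5] 2191 272.4 196.4
top plate 0.56 [258.9 186.  290.  192.6] 240 270.4 187.8
top red_tag 0.49 [241.8 188.7 249.  204.4] 66 246.6 195.3
top grey_tag 0.47 [296.6 190.7 301.3 201.7] 113 298.6 195.1
top vase 0.66 [310.2 150.5 336.1 191.7] 731 322.7 169.9
top jar 0.63 [213.  169.8 234.  196.6] 522 221.8 184.2
top paddle 0.71 [143.5 208.8 165.7 306.7] 1152 152.4 252.2
scene file 0.57 [391.3 172.8 409.5 277.5] 1203 402.6 228.5
scene rack 0.76 [377.8 220.4 462.8 285.1] 2779 414.5 249.2
scene rack 0.73 [255.3 223.1 305.3 270.7] 1719 281.4 247.5
scene vice 0.73 [245.6 216.9 317.  294.9] 3516 281.0 257.0
scene plate 0.78 [263.2 224.5 304.7 246.8] 538 283.2 236.4
scene plate 0.26 [307.3 254.3 319.4 277. ] 215 313.4 265.1
scene red_tag 0.65 [307.4 256.1 315.  276.7] 147 313.1 265.8
scene grey_tag 0.57 [242.2 233.7 256.8 256.8] 198 250.2 244.4
scene vase 0.66 [191.2 215.4 232.7 273.3] 1439 210.6 245.2
scene jar 0.6 [325.7 257.7 354.6 307.5] 1161 341.1 281.4
scene jar 0.43 [262.  225.9 301.3 248.8] 526 282.3 236.0
scene paddle 0.74 [431.9 185.3 450.5 286.3] 1531 442.1 240.2
```

```bash
python3 - <<'E'
from h import *
S=pickle.load(open("s.pkl","rb"))
c=S["top"]
for t,z in(("file",.042),("paddle",.045),("red_tag",.03),("grey_tag",.03),("plate",.125),("vice",.02)):
    r=cv2.minAreaRect(cv2.findNonZero(S["top",t].astype(np.uint8)))
    print(t,np.round(r[0],1),np.round(r[1],1),round(r[2],1)); print(np.round(ray(c,cv2.boxPoints(r),z),3).tolist())
E
```

```text
file [186.1 253.5] [97.9 12. ] 84.4
[[0.631, 0.282, 0.042], [0.635, 0.249, 0.042], [0.37, 0.214, 0.042], [0.367, 0.245, 0.042]]
paddle [152.8 257. ] [95.9 15.8] 83.7
[[0.617, 0.378, 0.045], [0.622, 0.335, 0.045], [0.365, 0.294, 0.045], [0.361, 0.335, 0.045]]
red_tag [246.5 196. ] [12.  5.] 90.0
[[0.678, 0.093, 0.03], [0.678, 0.079, 0.03], [0.643, 0.079, 0.03], [0.643, 0.093, 0.03]]
grey_tag [298.5 195. ] [14.  7.] 90.0
[[0.684, -0.052, 0.03], [0.684, -0.072, 0.03], [0.643, -0.072, 0.03], [0.643, -0.052, 0.03]]
plate [272.5 188. ] [ 8. 33.] 90.0
[[0.671, 0.055, 0.125], [0.671, -0.031, 0.125], [0.649, -0.031, 0.125], [0.65, 0.055, 0.125]]
vice [271.9 196.5] [52.6 43.1] 88.3
[[0.738, 0.078, 0.02], [0.741, -0.047, 0.02], [0.587, -0.049, 0.02], [0.583, 0.073, 0.02]]
```

View pics/topc.png

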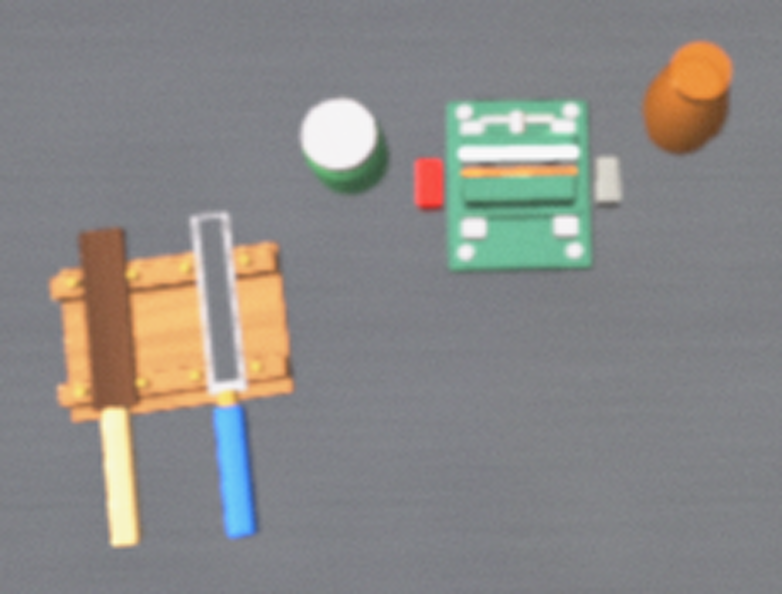

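View pics/scenec.png

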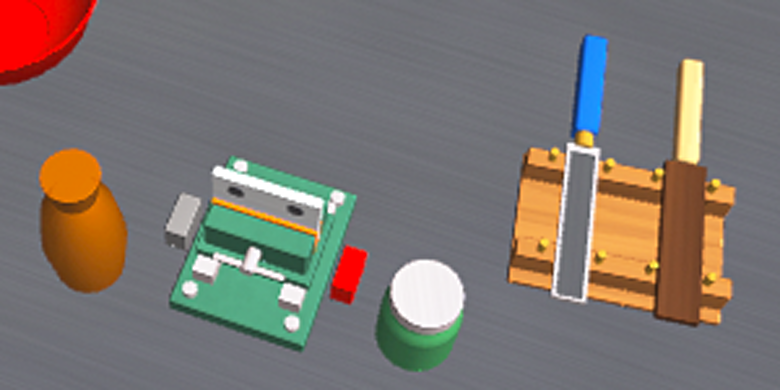

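```bash
cat > fit.py <<'E'
from h import *
from scipy.optimize import minimize
def box(x0,x1,y0,y1,z0,z1): return np.array([[x,y,z] for x in(x0,x1) for y in(y0,y1) for z in(z0,z1)])
M={"file":(.036,[box(0,.15,-.014,.014,0,.006),box(-.117,-.012,-.011,.011,-.008,.014),box(-.012,0,-.005,.005,0,.006)]),
"vice":(0,[box(-.075,.075,-.06,.06,0,.02),box(-.035,.035,-.0475,.0475,.02,.084),box(-.004,.004,-.045,.045,.08,.125)]),
"plate":(0,[box(-.004,.004,-.045,.045,.084,.125)]),
"rack":(0,[box(-.065,.065,-.09,.09,0,.008),box(-.054,-.036,-.09,.09,0,.036),box(.036,.054,-.09,.09,0,.036)]),
"paddle":(.036,[box(0,.15,-.018,.018,0,.01),box(-.11,0,-.01,.01,-.004,.014)])}
def sil(c,boxes,z,p,s=4):
    x,y,a=p;R=np.array([[np.cos(a),-np.sin(a),0],[np.sin(a),np.cos(a),0],[0,0,1]])
    m=np.zeros((420*s,560*s),np.uint8)
    for b in boxes:
        q=proj(c,b@R.T+[x,y,z])
        cv2.fillConvexPoly(m,np.round(((cv2.convexHull(q.astype(np.float32)).reshape(-1,2)+.5)*s-.5)*16).astype(np.int32),255,shift=4)
    return cv2.resize(m,(560,420),interpolation=cv2.INTER_AREA)/255.
def fit(S,t,p0,cams=("top","scene"),other=()):
    z,b=M[t]
    def cost(p):
        e=0
        for n in cams:
            if (n,t) not in S: continue
            m=S[n,t].astype(float);r=sil(S[n],b,z,p);ok=np.ones_like(m)
            for o in other: ok[S[n,o]]=0
            r=r*ok; m=m*ok
            e+=1-np.minimum(m,r).sum()/np.maximum(m,r).sum()
        return e
    sim=np.array([p0]*4,float);sim[1,0]+=.01;sim[2,1]+=.01;sim[3,2]+=.08
    r=minimize(cost,p0,method="Nelder-Mead",options=dict(initial_simplex=sim,xatol=2e-4,fatol=1e-4))
    return r.x,r.fun/len(cams)
E
python3 - <<'E'
from fit import *
S=pickle.load(open("s.pkl","rb"))
for t,p0,o in(("file",(.485,.23,.13),()),("paddle",(.475,.32,.13),()),("vice",(.662,.014,.0),("plate",)),("plate",(.662,.012,0),()),("rack",(.55,.28,.13),("file","paddle"))):
    for cams in(("top","scene"),("top",),("scene",)):
        x,f=fit(S,t,p0,cams,o);print(t,cams,np.round(x,4),round(f,3))
E
```

```text
file ('top', 'scene') [0.4849 0.2464 0.137 ] 0.107
file ('top',) [0.4839 0.2462 0.1309] 0.094
file ('scene',) [0.4867 0.2463 0.1421] 0.108
paddle ('top', 'scene') [0.4732 0.3339 0.1375] 0.083
paddle ('top',) [0.4714 0.3337 0.1404] 0.085
paddle ('scene',) [0.4743 0.3342 0.1327] 0.072
vice ('top', 'scene') [0.6658 0.0135 0.021 ] 0.046
vice ('top',) [0.6649 0.0119 0.0119] 0.034
vice ('scene',) [0.6668 0.0148 0.0156] 0.029
plate ('top', 'scene') [6.66e-01 1.40e-02 6.00e-04] 0.148
plate ('top',) [ 0.6657  0.0127 -0.0079] 0.187
plate ('scene',) [0.667  0.0153 0.0167] 0.072
rack ('top', 'scene') [0.54  0.297 0.135] 0.045
rack ('top',) [0.5396 0.2968 0.1298] 0.044
rack ('scene',) [0.5404 0.2973 0.1406] 0.041
```

carry_out([
  [[0,0,7.9,0,0,0,-1],[0,0,0,0.0442,-0.0388,0,-1],[0,0,0,0.0442,-0.0388,0,-1],[0,0,0,0.0442,-0.0388,0,-1],[0,0,0,0.0442,-0.0388,0,-1],[0,0,0,0.0442,-0.0388,0,-1],[0,0,0,0.0442,-0.0388,0,-1],[0,0,0,0.0442,-0.0388,0,-1],[0,0,0,0.0442,-0.0388,0,-1],[0,0,0,0.0442,-0.0388,0,-1],[0,0,0,-0.002,-0.0553,0,-1],[0,0,0,-0.002,-0.0553,0,-1],[0,0,0,-0.002,-0.0553,0,-1],[0,0,0,-0.002,-0.0553,0,-1],[0,0,0,-0.002,-0.0553,0,-1],[0,0,0,-0.002,-0.0553,0,-1],[0,0,0,-0.002,-0.0553,0,-1],[0,0,0,-0.002,-0.0553,0,-1],[0,0,0,-0.002,-0.0553,0,-1],[0,0,0,0,0,0,-1]],
], newtons=120)

```text
t: 3.65
ee_pos: [0.4425, 0.2457, 0.2538]
ee_rot: [-3.139, -0.001, 0.144]
wrist_force: [0.2, -0.8, 0.2]
gripper_width: 0.0855
```

```bash
python3 - <<'E'
from fit import *
c=manip.camera("wrist");S={"wrist":c}
r=manip.masks_of("wrist","file");print([(q["conf"],q["rect"]) for q in r])
im=c["frame"].copy()
if r:
    S["wrist","file"]=r[0]["mask"];x,f=fit(S,"file",(.485,.2464,.136),("wrist",));print(np.round(x,4),f)
    im[r[0]["mask"]]=im[r[0]["mask"]]//2+np.array([0,0,120],np.uint8)
cv2.imwrite("pics/w1.png",im);print(manip.get_obs()["ee_pos"],manip.get_obs()["ee_rot"])
E
```

```text
[(0.72, [269.0, 1.5, 306.7, 257.5])]
[0.4859 0.2462 0.1368] 0.03493478576232745
[0.44396478 0.24082714 0.2532563 ] [3.14126840e+00 9.26790200e-05 1.37215759e-01]
```

View pics/w1.png

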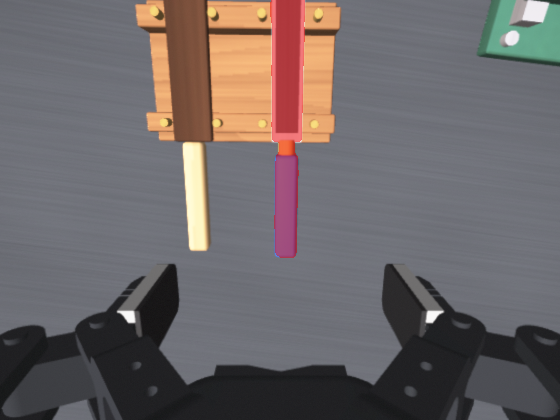

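carry_out([
  [[0,0,0,0.0048,0,0.045,-0.3],[0,0,0,0,0,0.05,-0.3],[0,0,0,0,0,0.05,-0.3],[0,0,0,0,0,0.04,-0.3],[0,0,0,0,0,0.02,-0.3],[0,0,0,0,0,0.006,-0.3],[0,0,0,0,0,0,1],[0,0,0,0,0,0,1],[0,0,0,0,0,0,1],[0,0,0,0,0,0,1],[0,0,0,0,0,0,1],[0,0,0,0,0,0,1]],
], newtons=120)

```text
t: 5.25
ee_pos: [0.4498, 0.2414, 0.0434]
ee_rot: [-3.141, -0.002, 0.135]
wrist_force: [-0.2, -1.4, 6.6]
gripper_width: 0.0202
```

carry_out([
  [[0,0,0,0,0,-0.01,1],[0,0,0,0,0,-0.03,1],[0,0,0,0,0,-0.05,1],[0,0,0,0,0,-0.05,1],[0,0,0,0,0,-0.01,1],[0,0,0,0,0,0,1],[0,0,0,0,0,0,1]],
])

```text
t: 6.12
ee_pos: [0.4478, 0.2405, 0.1906]
ee_rot: [3.14, 0.003, 0.136]
wrist_force: [0.1, -0.4, -3.1]
gripper_width: 0.0201
```

```bash
cat > chk.py <<'E'
import sys
from fit import *
o=manip.get_obs();c=manip.camera("wrist");m=manip.camera("scene");mt=manip.camera("top")
tag=sys.argv[1]
cv2.imwrite(f"pics/w{tag}.png",c["frame"]);cv2.imwrite(f"pics/s{tag}.png",cv2.resize(m["frame"][130:330,180:480],None,fx=2.6,fy=2.6,interpolation=cv2.INTER_CUBIC))
print({k:np.round(o[k],4).tolist() for k in("t","ee_pos","ee_rot","wrist_force","torque","gripper_width")})
# fit file pose rel tool: unknown slip: x along, pitch, z, yaw
from scipy.spatial.transform import Rotation as Ro
R=Ro.from_euler("xyz",o["ee_rot"]).as_matrix();p=np.array(o["ee_pos"])
cams={"wrist":c,"scene":m,"top":mt};mk={}
for n in cams:
    r=manip.masks_of(n,"file")
    if r and r[0]["conf"]>.35: mk[n]=r[0]["mask"];print(n,round(r[0]["conf"],2))
F=np.diag([1,-1,-1.])
def pose(q):
    # q: dx,dy,dz of file origin in frame F at tcp, pitch,yaw small
    Rl=Ro.from_euler("xyz",[0,q[3],q[4]]).as_matrix()
    Rf=R@F; return Rf@Rl, p+Rf@np.array(q[:3])
def ren(cc,q,s=4):
    Rf,t=pose(q);mm=np.zeros((420*s,560*s),np.uint8)
    for b in M["file"][1]:
        uv=proj(cc,b@Rf.T+t)
        cv2.fillConvexPoly(mm,np.round(((cv2.convexHull(uv.astype(np.float32)).reshape(-1,2)+.5)*s-.5)*16).astype(np.int32),255,shift=4)
    return cv2.resize(mm,(560,420),interpolation=cv2.INTER_AREA)/255.
def cost(q):
    e=0
    for n in mk:
        # only blade part visible; ignore pixels near gripper: use mask bounding of unoccluded blade
        r=ren(cams[n],q); a=mk[n].astype(float)
        e+=1-np.minimum(a,r).sum()/np.maximum(a,r).sum()
    return e
q0=np.array([.037,0,-.0074,0,0]);sim=np.array([q0]*6);
for i,d in enumerate([.008,.004,.006,.06,.04]): sim[i+1,i]+=d
r=minimize(cost,q0,method="Nelder-Mead",options=dict(initial_simplex=sim,xatol=1e-4,fatol=1e-4,maxiter=300))
Rf,t=pose(r.x);print("q",np.round(r.x,4),"cost",r.fun,cost(q0),"file pos",np.round(t,4),"x axis",np.round(Rf[:,0],3))
E
python3 chk.py 2
```

```text
{'t': 6.125, 'ee_pos': [0.4478, 0.2405, 0.1906], 'ee_rot': [3.1403, 0.0031, 0.1359], 'wrist_force': [0.0702, -0.4319, -3.0543], 'torque': [-0.0098, 0.1947, -0.0512], 'gripper_width': 0.0201}
scene 0.68
top 0.57
q [ 0.0443  0.0104 -0.0543 -0.3293 -0.0722] cost 0.5736203689048336 0.7790340278749541 file pos [0.4901 0.2567 0.1362] x axis [0.945 0.061 0.321]
```

View pics/w2.png

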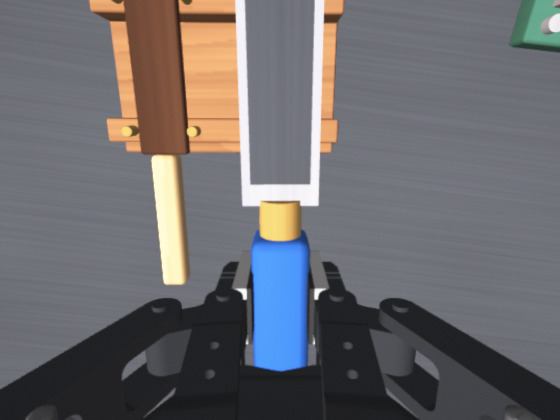

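View pics/s2.png

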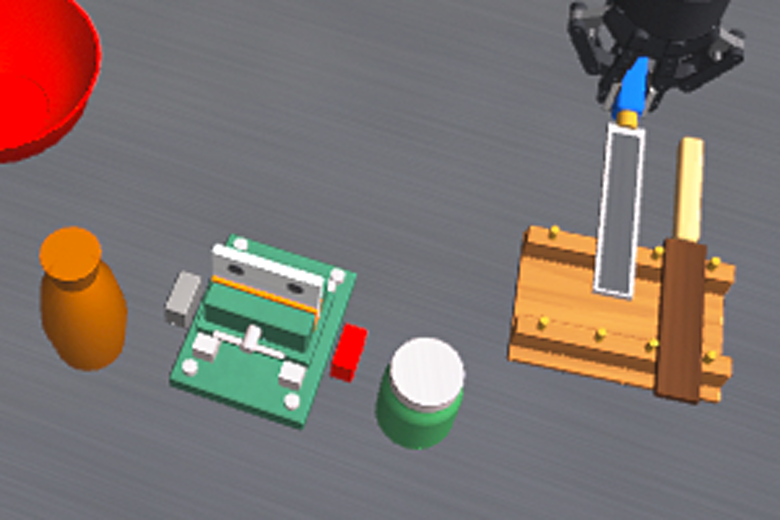

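```bash
cat > pts.py <<'E'
from fit import *
from scipy.optimize import least_squares
from scipy.spatial.transform import Rotation as Ro
C=dict(HL=(0,.014,.006),HR=(0,-.014,.006),TL=(.15,.014,.006),TR=(.15,-.014,.006))
def solve(obs,roll=False):
    o=manip.get_obs();R=Ro.from_euler("xyz",o["ee_rot"]).as_matrix()@np.diag([1,-1,-1.]);p=np.array(o["ee_pos"])
    cams={n:manip.camera(n) for n in {a for a,_ in obs}}
    def f(q):
        Rl=R@Ro.from_euler("xyz",[0,q[3],q[4]]).as_matrix();t=p+R@q[:3]
        e=[]
        for (n,k),uv in obs.items(): e+=list(proj(cams[n],Rl@np.array(C[k])+t)[0]-uv)
        return np.array(e)
    q0=np.array([.037,0,-.0074,0,0]);r=least_squares(f,q0,x_scale=[.01]*3+[.1]*2)
    Rl=R@Ro.from_euler("xyz",[0,r.x[3],r.x[4]]).as_matrix()
    print("res0",np.round(f(q0),1),"\nres",np.round(r.fun,1),"\nq",np.round(r.x,4),"file",np.round(p+R@r.x[:3],4),"xax",np.round(Rl[:,0],3))
E
python3 - <<'E'
from pts import *
s=lambda x,y:np.array([180+(x+.5)/2.6-.5,130+(y+.5)/2.6-.5])
solve({("wrist","HL"):np.array([239,206.]),("wrist","HR"):np.array([322,206.]),("scene","HL"):s(645,129),("scene","HR"):s(609,126),("scene","TL"):s(634,297),("scene","TR"):s(593,291)})
E
```

```text
res0 [ 1.8 -4.3 -4.5 -4.3  0.3  0.1  0.2 -1.3 -0.3  0.1  0.4 -0.6] 
res [ 1.5 -0.2 -1.3 -0.6  0.8 -1.5  0.7 -2.9 -0.4  0.3  0.3 -0.3] 
q [ 0.0368 -0.0005 -0.0016  0.0462  0.0042] file [0.4851 0.2457 0.1899] xax [ 0.989  0.14  -0.047]
```

carry_out([
  [[0,0,6.9,0,0,0,1],[0,0,0,0.0125,0.025,0,1],[0,0,0,0.0125,0.045,0,1],[0,0,0,0.0125,0.05,0,1],[0,0,0,0.0125,0.05,0,1],[0,0,0,0.0125,0.03,0.01,1],[0,0,0,0,0,0.015,1],[0,0,0,0,0,0,1],[0,0,0,0,0,0,1]],
])

```text
t: 7.65
ee_pos: [0.5143, 0.0438, 0.1675]
ee_rot: [-3.141, -0.0, 0.018]
wrist_force: [-0.3, 0.7, -1.8]
gripper_width: 0.0202
```

```bash
python3 chk.py 3 | head -1
```

```text
{'t': 7.65, 'ee_pos': [0.5143, 0.0438, 0.1675], 'ee_rot': [-3.141, -0.0001, 0.0177], 'wrist_force': [-0.2716, 0.6548, -1.7855], 'torque': [0.0348, 0.1212, 0.0148], 'gripper_width': 0.0202}
```

View pics/s3.png

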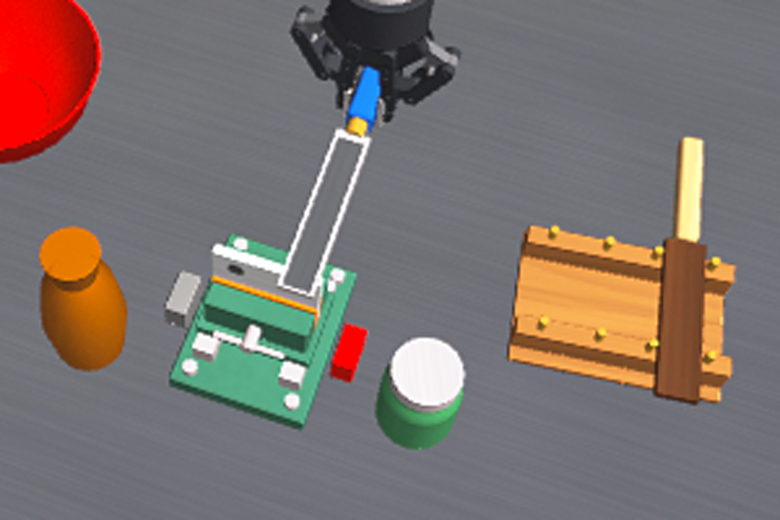

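View pics/w3.png

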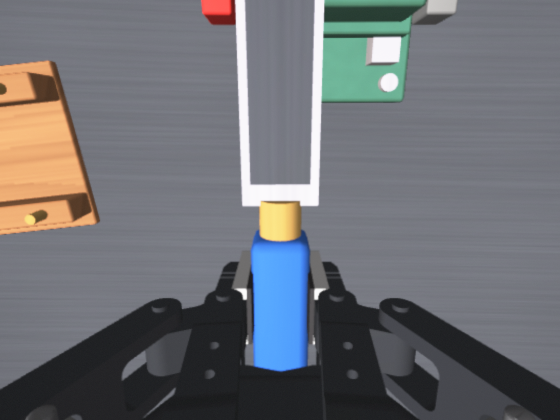

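carry_out([
  [[0,0,0,0,0.002,0.02,1],[0,0,0,0,0,0.012,1],[0,0,0,0,0,0.003,1],[0,0,0,0,0,0,1],[0,0,0,0,0,0,1]],
])

```text
t: 8.57
ee_pos: [0.5148, 0.0405, 0.1328]
ee_rot: [-3.141, -0.001, 0.016]
wrist_force: [-0.4, -0.6, -2.1]
gripper_width: 0.0201
```

```bash
python3 chk.py 4 | head -1
```

```text
{'t': 8.575, 'ee_pos': [0.5148, 0.0405, 0.1328], 'ee_rot': [-3.1415, -0.0008, 0.0155], 'wrist_force': [-0.4443, -0.5737, -2.1069], 'torque': [-0.0053, 0.1875, -0.0162], 'gripper_width': 0.0201}
```

View pics/s4.png

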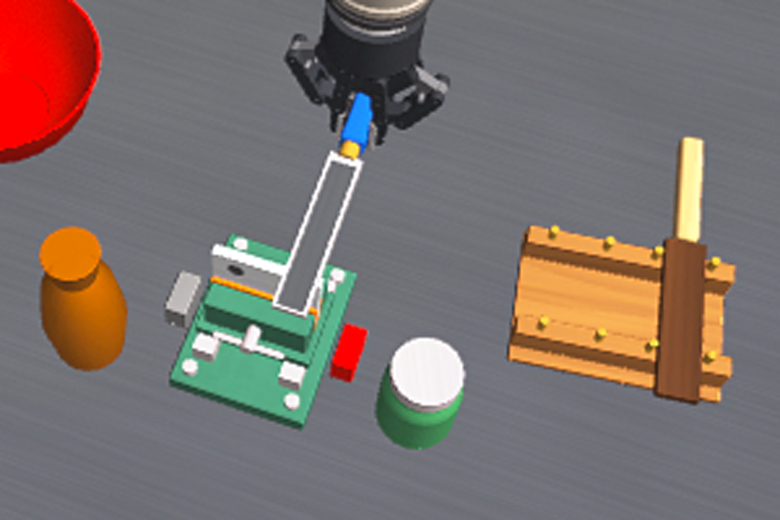

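Not in contact yet. Torque is a sensitive contact signal. Lower further in small steps.

carry_out([
  [[0,0,0,0,0,0.002,1],[0,0,0,0,0,0.002,1],[0,0,0,0,0,0,1]],
])

```text
t: 9.25
ee_pos: [0.5149, 0.0404, 0.1284]
ee_rot: [-3.141, -0.001, 0.016]
wrist_force: [-0.8, -0.3, 1.7]
gripper_width: 0.02
```

```bash
python3 - <<'E'
from h import *
for i in range(3):
    o=manip.get_obs();print({k:np.round(o[k],4).tolist() for k in("t","ee_pos","wrist_force","torque")}); manip.camera("wrist")
E
```

```text
{'t': 9.25, 'ee_pos': [0.5149, 0.0404, 0.1284], 'wrist_force': [-0.8058, -0.2812, 1.7271], 'torque': [0.0173, -0.266, -0.0323]}
{'t': 9.3, 'ee_pos': [0.5148, 0.0404, 0.1285], 'wrist_force': [-0.5413, 0.0601, 2.3037], 'torque': [0.0062, -0.3489, 0.009]}
{'t': 9.35, 'ee_pos': [0.5148, 0.0404, 0.1285], 'wrist_force': [0.3275, 0.3205, 1.109], 'torque': [0.0053, -0.3501, -0.0146]}
```

carry_out([
  [[0,0,0,0.008,0,0,1],[0,0,0,0.01,0,0,1],[0,0,0,0.01,0,0,1],[0,0,0,0.01,0,0,1],[0,0,0,0.01,0,0,1],[0,0,0,0.01,0,0,1],[0,0,0,0.01,0,0,1],[0,0,0,0.01,0,0,1]],
])

```text
t: 10.4
ee_pos: [0.593, 0.0415, 0.1283]
ee_rot: [3.142, 0.0, 0.015]
wrist_force: [-3.3, 0.0, 3.6]
gripper_width: 0.0202
```

```bash
python3 - <<'E'
from h import *
o=manip.get_obs();print({k:np.round(o[k],4).tolist() for k in("t","ee_pos","ee_rot","wrist_force","torque")})
E
```

```text
{'t': 10.4, 'ee_pos': [0.593, 0.0415, 0.1283], 'ee_rot': [3.1415, 0.0002, 0.0155], 'wrist_force': [-3.2855, 0.0474, 3.6047], 'torque': [0.0116, 0.3455, -0.0071]}
```

carry_out([
  [[0,0,0,0.001,0,-0.015,1],[0,0,0,0,0,-0.015,1],[0,0,0,0,0,0,1],[0,0,0,-0.02,0.0072,0,1],[0,0,0,-0.03,0.0108,0,1],[0,0,0,-0.03,0.0108,0,1],[0,0,0,0,0,0,1],[0,0,0,0,0,0,1]],
])

```text
t: 11.4
ee_pos: [0.5145, 0.0117, 0.1587]
ee_rot: [-3.141, -0.001, 0.016]
wrist_force: [0.1, -0.5, -3.0]
gripper_width: 0.0203
```

```bash
python3 chk.py 5 | head -1
```

```text
{'t': 11.4, 'ee_pos': [0.5145, 0.0117, 0.1587], 'ee_rot': [-3.1414, -0.0013, 0.0156], 'wrist_force': [0.053, -0.5356, -3.0177], 'torque': [0.0208, 0.1833, -0.0303], 'gripper_width': 0.0203}
```

View pics/s5.png

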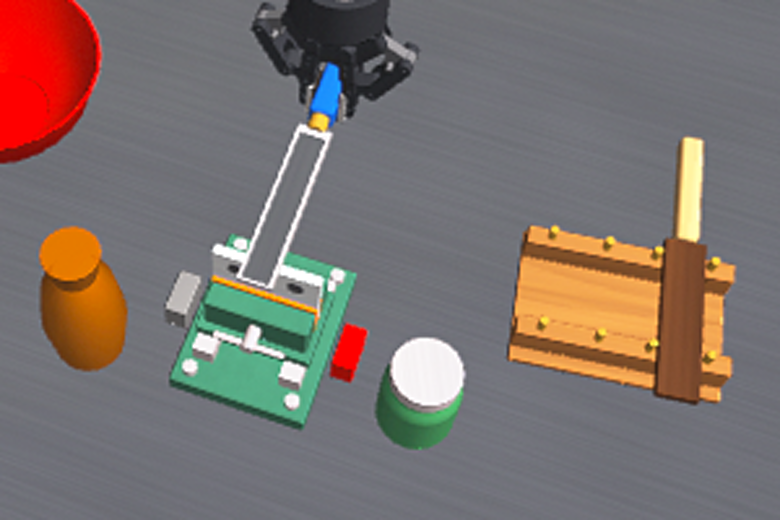

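View pics/w5.png

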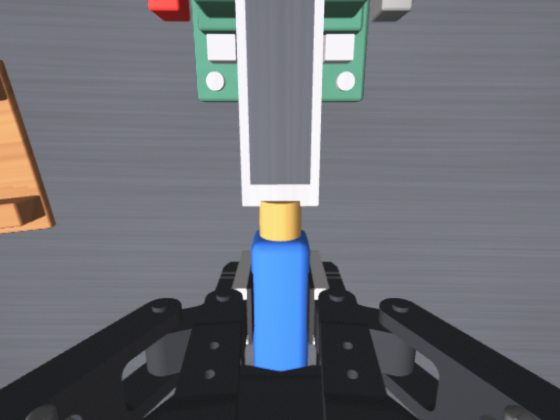

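carry_out([
  [[0,0,0,0,0,0.015,1],[0,0,0,0,0,0.01,1],[0,0,0,0,0,0.0033,1],[0,0,0,0,0,0.002,1],[0,0,0,0,0,0,1]],
])

```text
t: 12.32
ee_pos: [0.5143, 0.0115, 0.1283]
ee_rot: [3.142, -0.001, 0.015]
wrist_force: [-1.7, 0.2, 1.8]
gripper_width: 0.02
```

```bash
python3 - <<'E'
from h import *
o=manip.get_obs();print({k:np.round(o[k],4).tolist() for k in("t","ee_pos","ee_rot","wrist_force","torque")})
E
```

```text
{'t': 12.325, 'ee_pos': [0.5143, 0.0115, 0.1283], 'ee_rot': [3.1416, -0.0009, 0.0154], 'wrist_force': [-1.6922, 0.1795, 1.8184], 'torque': [-0.086, -0.2317, -0.0235]}
```

carry_out([
  [[0,0,0,0.008,0,0,1],[0,0,0,0.01,0,0,1],[0,0,0,0.01,0,0,1],[0,0,0,0.01,0,0,1],[0,0,0,0.01,0,0,1],[0,0,0,0.01,0,0,1],[0,0,0,0.01,0,0,1],[0,0,0,0.01,0,0,1]],
])

```text
t: 13.32
ee_pos: [0.5925, 0.0127, 0.128]
ee_rot: [3.142, 0.0, 0.015]
wrist_force: [-2.1, -0.0, 3.4]
gripper_width: 0.0202
```

carry_out([
  [[0,0,0,0.001,0,-0.015,1],[0,0,0,0,0,-0.015,1],[0,0,0,0,0,0,1],[0,0,0,-0.02,0.0072,0,1],[0,0,0,-0.03,0.0108,0,1],[0,0,0,-0.03,0.0108,0,1],[0,0,0,0,0,0,1],[0,0,0,0,0,0,1]],
])

```text
t: 14.32
ee_pos: [0.5139, -0.0171, 0.1583]
ee_rot: [-3.141, -0.001, 0.015]
wrist_force: [0.8, 0.4, -2.2]
gripper_width: 0.0202
```

```bash
python3 chk.py 6 | head -1
```

```text
{'t': 14.325, 'ee_pos': [0.5139, -0.0171, 0.1583], 'ee_rot': [-3.1415, -0.0013, 0.0155], 'wrist_force': [0.7812, 0.3651, -2.1562], 'torque': [-0.0403, 0.135, 0.0046], 'gripper_width': 0.0202}
```

View pics/s6.png

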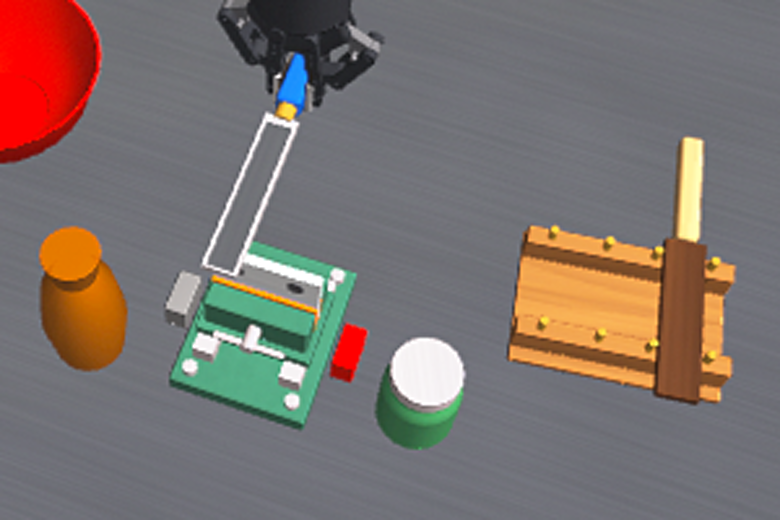

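View pics/w6.png

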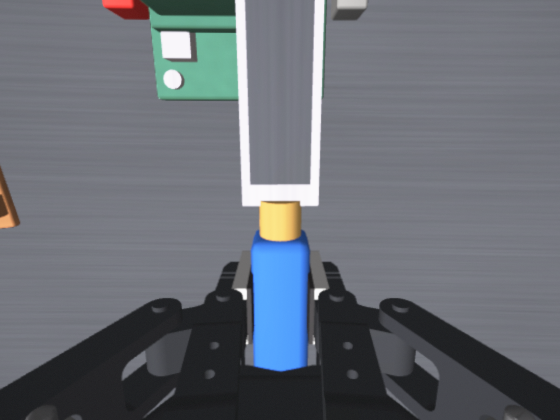

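carry_out([
  [[0,0,0,0,0.001,0.015,1],[0,0,0,0,0,0.01,1],[0,0,0,0,0,0.003,1],[0,0,0,0,0,0.002,1],[0,0,0,0,0,0,1]],
])

```text
t: 15.25
ee_pos: [0.5137, -0.0184, 0.1283]
ee_rot: [3.142, -0.001, 0.015]
wrist_force: [-1.7, -1.4, 2.5]
gripper_width: 0.0202
```

```bash
python3 - <<'E'
from h import *
o=manip.get_obs();print({k:np.round(o[k],4).tolist() for k in("t","ee_pos","ee_rot","wrist_force","torque")})
E
```

```text
{'t': 15.25, 'ee_pos': [0.5137, -0.0184, 0.1283], 'ee_rot': [3.1415, -0.0008, 0.0152], 'wrist_force': [-1.6732, -1.4284, 2.5347], 'torque': [-0.1351, -0.2298, -0.1272]}
```

carry_out([
  [[0,0,0,0.008,0,0,1],[0,0,0,0.01,0,0,1],[0,0,0,0.01,0,0,1],[0,0,0,0.01,0,0,1],[0,0,0,0.01,0,0,1],[0,0,0,0.01,0,0,1],[0,0,0,0.01,0,0,1],[0,0,0,0.01,0,0,1]],
])

```text
t: 16.25
ee_pos: [0.592, -0.0171, 0.128]
ee_rot: [3.142, 0.0, 0.015]
wrist_force: [-3.3, 0.2, 2.3]
gripper_width: 0.0204
```

carry_out([
  [[0,0,0,0.001,0,-0.015,1],[0,0,0,0,0,-0.015,1],[0,0,0,0,0,0,1],[0,0,0,-0.02,0,-0.01,1],[0,0,0,-0.04,0,-0.02,1],[0,0,0,-0.03,-0.03,-0.01,1],[0,0,0,-0.02,-0.05,0,1],[0,0,0,-0.01,-0.05,0,1],[0,0,0,-0.01,-0.05,0,1],[0,0,0,-0.01,-0.05,0,1],[0,0,-6.9,0,0,0,1],[0,0,0,0,0,0,1],[0,0,0,0,0,0,1]],
])

```text
t: 17.88
ee_pos: [0.4489, 0.2097, 0.1979]
ee_rot: [3.141, 0.0, 0.132]
wrist_force: [0.1, -0.4, -2.9]
gripper_width: 0.0203
```

```bash
python3 chk.py 7 | head -1
```

```text
{'t': 17.875, 'ee_pos': [0.4489, 0.2097, 0.1979], 'ee_rot': [3.141, 0.0002, 0.1322], 'wrist_force': [0.0821, -0.3765, -2.9294], 'torque': [-0.0707, 0.1676, -0.0481], 'gripper_width': 0.0203}
```

View pics/w7.png

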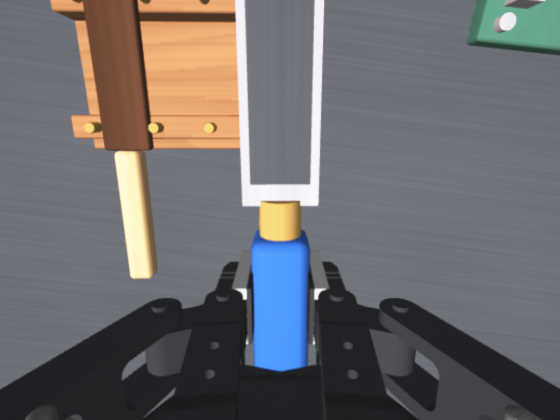

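carry_out([
  [[0,0,-0.2,0.0022,-0.0156,0,1],[0,0,0,0.0022,-0.0156,0.01,1],[0,0,0,0,0,0.045,1],[0,0,0,0,0,0.045,1],[0,0,0,0,0,0,1],[0,0,0,0,0,0,1]],
])

```text
t: 18.92
ee_pos: [0.4496, 0.2436, 0.0993]
ee_rot: [-3.14, -0.002, 0.14]
wrist_force: [0.8, -0.0, -1.2]
gripper_width: 0.0202
```

```bash
python3 chk.py 8 | head -1
```

```text
{'t': 18.925, 'ee_pos': [0.4496, 0.2436, 0.0993], 'ee_rot': [-3.1404, -0.0016, 0.14], 'wrist_force': [0.8106, -0.0302, -1.1895], 'torque': [-0.0754, 0.1532, -0.0276], 'gripper_width': 0.0202}
```

View pics/w8.png

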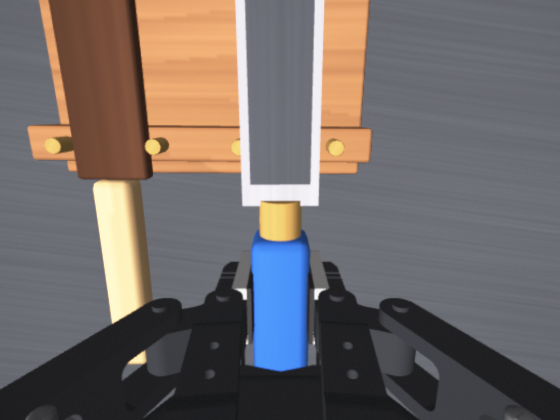

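View pics/s8.png

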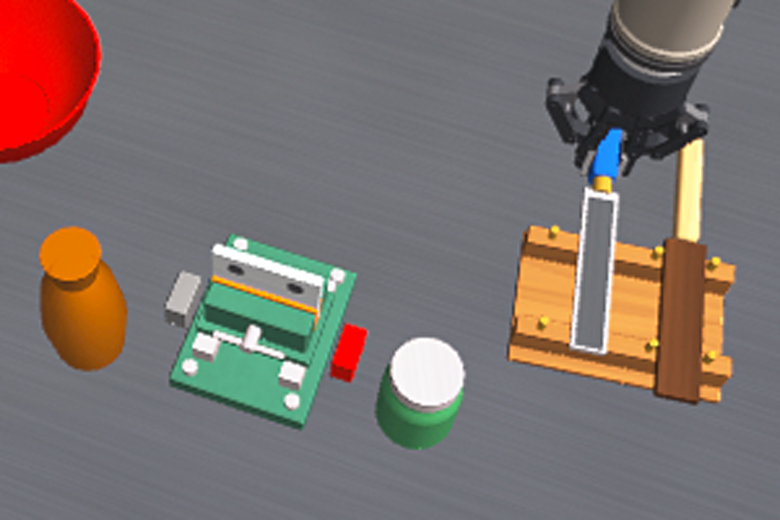

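carry_out([
  [[0,0,0.2,0,0.0022,0.02,1],[0,0,0,0,0,0.02,1],[0,0,0,0,0,0.01,1],[0,0,0,0,0,0.003,1],[0,0,0,0,0,0,1]],
])

```text
t: 19.85
ee_pos: [0.4495, 0.2403, 0.0454]
ee_rot: [-3.141, -0.001, 0.136]
wrist_force: [0.1, -0.2, -2.7]
gripper_width: 0.0205
```

```bash
python3 chk.py 9 | head -1
```

```text
{'t': 19.85, 'ee_pos': [0.4495, 0.2403, 0.0454], 'ee_rot': [-3.1414, -0.0005, 0.1359], 'wrist_force': [0.0656, -0.1997, -2.7027], 'torque': [0.0239, 0.1746, 0.0555], 'gripper_width': 0.0205}
```

View pics/w9.png

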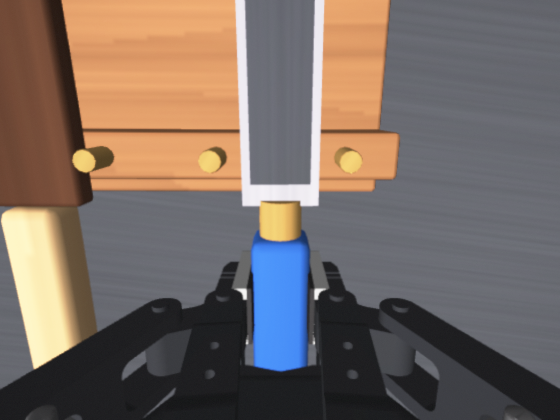

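carry_out([
  [[0,0,0,0,0,0.002,1],[0,0,0,0,0,0,1]],
])

```text
t: 20.4
ee_pos: [0.4495, 0.2402, 0.0436]
ee_rot: [3.142, -0.001, 0.136]
wrist_force: [-2.1, -0.9, 5.8]
gripper_width: 0.02
```

```bash
python3 - <<'E'
from h import *
o=manip.get_obs();print({k:np.round(o[k],4).tolist() for k in("t","ee_pos","ee_rot","wrist_force","torque")})
E
```

```text
{'t': 20.4, 'ee_pos': [0.4495, 0.2402, 0.0436], 'ee_rot': [3.1415, -0.0009, 0.1359], 'wrist_force': [-2.0665, -0.9434, 5.7732], 'torque': [-0.2378, 0.2218, -0.0653]}
```

Seated on the bars. Open partly, then rise clear.

carry_out([
  [[0,0,0,0,0,0,-0.3],[0,0,0,0,0,0,-0.3],[0,0,0,0,0,0,-0.3],[0,0,0,0,0,0,-0.3],[0,0,0,0,0,0,-0.3],[0,0,0,0,0,-0.02,-0.3],[0,0,0,0,0,-0.04,-0.3],[0,0,0,0,0,-0.06,-0.3],[0,0,0,0,0,-0.06,-0.3],[0,0,0,-0.02,0,-0.03,-0.3],[0,0,0,0,0,0,-0.3],[0,0,0,0,0,0,-0.3]],
])

```text
t: 21.9
ee_pos: [0.4293, 0.2368, 0.2522]
ee_rot: [3.141, 0.001, 0.136]
wrist_force: [0.7, -0.0, 0.2]
gripper_width: 0.055
```

```bash
python3 - <<'E'
from fit import *
S0=pickle.load(open("s.pkl","rb"))
S={}
for n in("top","scene","wrist"):
    c=manip.camera(n);S[n]=c;cv2.imwrite(f"pics/{n}end.png",c["frame"])
    for t in("file","paddle","vase","jar"):
        r=manip.masks_of(n,t)
        if r:
            S[n,t]=r[0]["mask"];ys,xs=np.nonzero(r[0]["mask"])
            if (n,t) in S0: y0,x0=np.nonzero(S0[n,t]); print(n,t,round(r[0]["conf"],2),"shift px",(xs.mean()-x0.mean()).round(2),(ys.mean()-y0.mean()).round(2))
print("file wrist",fit(S,"file",(.485,.2464,.136),("wrist",)))
for cams in (("top",),("scene",)): print("file",cams,fit(S,"file",(.485,.2464,.136),cams))
print("paddle scene",fit(S,"paddle",(.4732,.3339,.1375),("scene",)))
m=S["scene"]["frame"];cv2.imwrite("pics/send.png",cv2.resize(m[130:330,180:480],None,fx=2.6,fy=2.6,interpolation=cv2.INTER_CUBIC))
E
```

```text
top file 0.8 shift px 0.12 -3.88
top paddle 0.97 shift px -1.56 -23.52
top vase 0.74 shift px -0.24 0.3
top jar 0.62 shift px 50.62 12.13
scene file 0.69 shift px -89.53 36.81
scene paddle 0.63 shift px 0.0 -0.51
scene vase 0.96 shift px 0.15 0.09
scene jar 0.6 shift px -0.13 -0.33
file wrist (array([0.48686069, 0.24483871, 0.13803406]), np.float64(0.04903023032211418))
file ('top',) (array([0.48394101, 0.24460158, 0.13073304]), np.float64(0.21832317336170448))
file ('scene',) (array([0.485 , 0.2464, 0.136 ]), np.float64(1.0))
paddle scene (array([0.47281505, 0.33385846, 0.13398711]), np.float64(0.07409548171286606))
```

View pics/send.png

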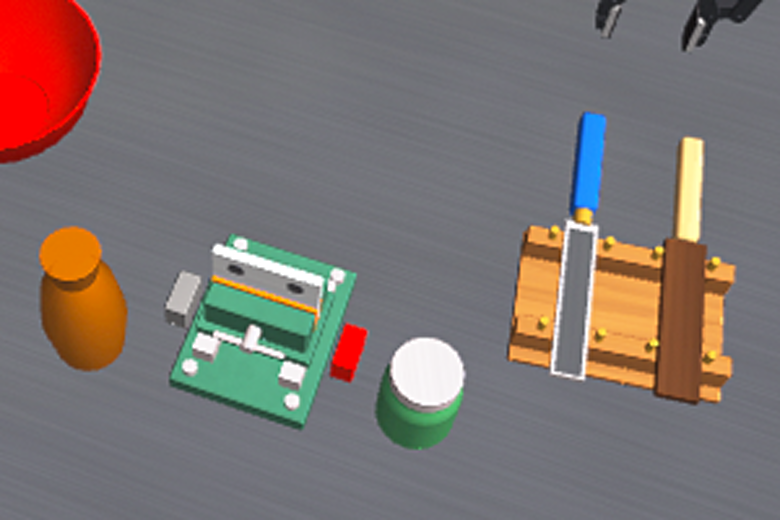

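View pics/wristend.png

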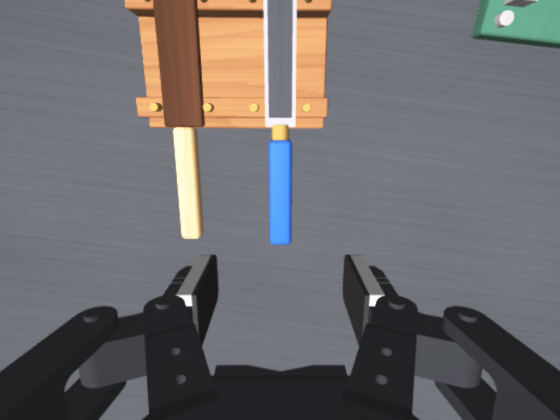

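```bash
python3 -c "
from workcell import manip
print(manip.hand_in())"
```

```text
the job is handed in; nothing more can be done
None
```

I filed the plate in three forward strokes: red-tag third, middle, then grey-tag third. Then I laid the file back in its own slot, the same way round, and let go. I handed the job in at about 22 s of the 58 s allowed; `hand_in()` gives no verdict, so the result is unconfirmed.

- **Strokes:** Each ran from about 115 mm to about 40 mm from the heel, and the file was lifted about 30 mm clear before each return. The wrist readings put the pressure at about 4 to 7 N and the forward push at 2 to 3 N, which suggests the carriage went forward roughly 2 to 4 mm. The carriage position itself could not be read.
- **File:** The last wrist-camera fit puts it about 2 mm from where it started, with the same heading. The rougher fit from the top camera agrees.
- **Bystanders:** In the scene camera the vase, jar and paddle moved by half a pixel or less. The gripper is open, about 0.2 m above the rack, touching nothing.
- **Checks that disagreed:** In the final pictures the network misidentified the file in the scene view, and apparently also the jar and paddle in the top view, where it reported large shifts. The pictures themselves show the file in its slot and nothing moved, so I discarded those. An early fit of the held file, which put its point drooping by 0.05 rad at most, was also uncertain. That is well within the 0.2 rad allowed.

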